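# Load and clamp three sample cups in the spectrometer nest

### The job

Load the sample nest on the black bed: slide the blue, then the yellow, then the red cup over the bed, upright and without lifting them, in through the flared mouth between the guide rails, so that the blue one stands against the blue end stop and the others close up behind it in single file. Then wind the handwheel clockwise until the white spring pad has closed on the row, lines it up against the fixed rail and is pushed back by about half of its 10 mm travel, and let go. Leave the black cup and everything else alone.

Things in the scene. Friction and masses are not known exactly. Their poses are not given: they have to be found in the camera images.
- bed: black fixed breadboard 300 (x) x 460 (y) x 12 mm that carries the nest; origin at the centre of its underside on the table, so its top is at z = 12 mm. In its frame (mm) cups go in towards +y; closed up and lined up, their centres are at x = -40 and y = 120, 72 and 24. The handwheel axis is at x = 85, y = 70
- row_end (a point): point on the bed's top at the foot of the blue end stop's face (bed x = -40, y = 144 mm), on the centre line of the lined-up row; the stop is 9 mm high; axes as the bed's
- mouth (a point): point on the bed's top in the mouth of the channel, between the flares (bed x = -37, y = -30 mm); axes as the bed's. The fixed aluminium rail has its inner face at bed x = -64, from y = -4 to 144, top 21 mm above the table, and flares at the mouth to x = -90, y = -32; opposite is the white spring pad
- pad_face (a point): middle of the white pad's face that looks at the cups (bed's -x side); the pad is 144 mm long along the bed's y and its top is 20 to 21 mm above the table, with a flare at the mouth end; axes as the bed's. Channel width = its x in the bed frame + 64 mm: 57 to 62 mm at the start, 48 mm on the cups
- pad (a joint): how far the white pad is pushed back on its two orange pins towards its jaw (m): 0 free, 0.010 bottomed; spring 4 N at 0, 8 N at 0.010. It reads 0 until the pad bears on cups that are held by the fixed rail
- jaw (a joint): advance of the aluminium jaw bar that carries the pad, towards the fixed rail (m), coupled to the handwheel, 12 mm per turn; the pad meets a lined-up row when it reads 0.014
- handwheel (a joint): handwheel angle (rad), grows clockwise as seen from above and closes the jaw; starts between 0 and 2.5, ends of travel at -0.1 and 12.3; about 0.04 N m of friction, stays where it is left. The pad meets the row at about 7.3 and is half pushed back at about 9.9
- wheel_hub (a point): centre of the handwheel's upper face, 44 mm above the table: level dark disc of 100 mm diameter on an upright axis, with a low hub 26 mm wide and 8 mm high
- crank_knob (a point): middle of the upright black crank knob with an orange top, 18 mm diameter, from 44 to 86 mm above the table, fixed to the handwheel 40 mm from its axis (at handwheel 0 it is on the bed's -x side of the hub); it may be pushed or held
- blue_cup_center (a point): blue-lidded round aluminium sample cup, solid, 48 mm diameter, 40 mm high, 0.1 to 0.2 kg, standing upright on the bed; the point is its centre, 20 mm above its underside (32 mm above the table); goes in first, to the end stop
- yellow_cup_center (a point): yellow-lidded round aluminium sample cup, solid, 48 mm diameter, 40 mm high, 0.1 to 0.2 kg, standing upright on the bed; the point is its centre, 20 mm above its underside (32 mm above the table); goes in second
- red_cup_center (a point): red-lidded round aluminium sample cup, solid, 48 mm diameter, 40 mm high, 0.1 to 0.2 kg, standing upright on the bed; the point is its centre, 20 mm above its underside (32 mm above the table); goes in third
- black_cup_center (a point): black-lidded round aluminium sample cup, solid, 48 mm diameter, 40 mm high, 0.1 to 0.2 kg, standing upright on the bed; the point is its centre, 20 mm above its underside (32 mm above the table); not wanted, stays where it is
- ingot: brass bar 85 x 40 x 30 mm lying on the bed beyond the end stop, to be left; origin under its centre
- tub: clear tub with a blue lid, 130 x 100 x 72 mm, to be left; origin under its centre
- pliers: red-handled pliers lying on the table, to be left; origin at the pivot
- screwdriver: screwdriver lying on the table, to be left
- jar: jar, 60 mm diameter, 90 mm high, to be left; origin under its centre

How it is judged:
On the way, in this order (a step that is already met when the one before it is completed fails the run):
1. the blue cup is in the channel at the end stop (within 6 mm) (y of blue_cup_center in the frame of bed above 0.114 m and x of blue_cup_center in the frame of bed between -0.052 and -0.012 m), for 0.1 s.
2. the yellow cup is in the channel, closed up behind the blue one (within 6 mm of its place) (y of yellow_cup_center in the frame of bed above 0.066 m and x of yellow_cup_center in the frame of bed between -0.052 and -0.012 m), for 0.1 s.
3. the red cup is in the channel, closed up behind the yellow one (within 7 mm of its place) (y of red_cup_center in the frame of bed above 0.017 m and x of red_cup_center in the frame of bed between -0.052 and -0.012 m), for 0.1 s.
4. the handwheel has closed the pad on the row: pad pushed back 1.5 to 8 mm (value of joint pad between 0.0015 and 0.008 m), for 0.3 s.
At the end, for the whole second after the job is handed in: blue, yellow and red cups stand in that order along the fixed rail, centres within 4 mm of the row's line and no more than 6 mm (red 7 mm) short of their closed-up places at the end stop, and the spring pad bears on them, pushed back by 1.5 to 8 mm (all of step 4 and y of blue_cup_center in the frame of bed above 0.114 m and x of blue_cup_center in the frame of bed between -0.044 and -0.036 m and y of yellow_cup_center in the frame of bed above 0.066 m and x of yellow_cup_center in the frame of bed between -0.044 and -0.036 m and y of red_cup_center in the frame of bed above 0.017 m and x of red_cup_center in the frame of bed between -0.044 and -0.036 m); the robot touches nothing.
It fails at once if the blue, yellow or red cup is lifted off the bed by more than 12 mm (z of any of blue_cup_center, yellow_cup_center, red_cup_center in the frame of bed above 0.044 m).
It fails at once if the blue, yellow or red cup is tipped by more than 30 degrees (angle between any of blue_cup_center, yellow_cup_center, red_cup_center's own z axis and vertical above 0.52 rad).
It fails at once if the black cup is moved by more than 15 mm (distance of black_cup_center from where it was at the start of the episode above 0.015 m).
It fails at once if the ingot, tub, pliers, screwdriver or jar is moved by more than 25 mm (distance of any of ingot, tub, pliers, screwdriver, jar from where it was at the start of the episode above 0.025 m).
It also fails if it takes over 72 s, if anything falls off the work surface, if the arm or the gripper's body presses on something with over 40 N, if the wrist force passes 120 N, or if a joint passes its speed limit or range.

### The arm

A 7-joint arm with a two-finger parallel gripper is mounted at the origin on the work surface. World frame = base frame: x ahead of the robot, y to its left, z up, the work surface at z = 0. Lengths are in m, angles in rad, forces in N, time in s.
With the tool pointing down it reaches from about 0.425 to 0.8 m from the base axis. Payload 8.3 kg.
Tool frame: the origin (TCP) lies where the fingers leave the gripper's body, on its centre line; the fingertips stand 73 mm ahead of it and the grasp point (between the pads) lies 54 mm ahead of it; z points along the fingers, y is the line along which they close (so a half turn about z gives the same grasp; the last joint's range is limited). The gripper opens to 85 mm and grips with 20 to 120 N. Pads are 22 mm wide; open, the fingers measure 114 mm over their backs; the gripper's body (76 mm by 85 mm) begins 54 mm behind the grasp point. The pads swing forward as they close: fully open they stand 13 mm farther back than shut.
Start: joints at [-1.281, 0.383, 0.016, 1.37, -0.006, 1.388, -0.046], TCP at [0.216, 0.587, 0.304] pointing down, gripper open.
Joint ranges: [-2.95, 2.95], [-0.25, 2.06], [-1.52, 1.56], [0.18, 2.33], [-1.44, 4.58], [0.02, 2.06], [-3.01, 3.01]. Speed limits (rad/s): [2.39, 2.39, 3.01, 3.01, 3.14, 3.14, 3.14].

### API

Orientations are given as a unit quaternion [x, y, z, w].
In Python, from bench import env, snapshot, outline_of, tip_of gives the robot as it stands.
- The arm moves only by the tool step_arm, never from a script. Its argument "series" is a list that holds one entry, the list of rows, each a list of 6 numbers: the shift along the tool's x, y, z normalised to -1 to 1, where 1 is 800 mm, then the turn, a rotation vector about the tool's x, y, z normalised to -1 to 1, where 1 is 90 degrees. In form: [[[dx, dy, dz, rx, ry, rz], ...]]. A call has 1 to 20 rows; each row shifts and turns the commanded pose from where the row before left it, along the tool's axes as they then stand; what a row does not reach is not made up. A row lasts 1/12 s, in which the tool goes at most 41.7 mm and 7.16 degrees, less where a joint would pass 70% of its speed; a pose out of reach is approached as far as the arm can. A call with a number of a shift or a turn outside -1 to 1 is refused whole. A call with a gripper value outside its range is refused whole. "gripper" is the opening, from 0 (shut) to 1 (fully open), set as the call begins (left out, the last holds). The fingers move at their own pace and stop on an object; "grip_force" is the grip in N (left out, the last holds). Time passes only in rows, so rows that do not move let the fingers close. It gives the time, the measured TCP pose, the force, the opening and the grip force at its end, in the units of the state.
- env.state(): the state, without advancing time (a new reading comes with each control period).
- snapshot(name): name is "scene" or "top"; returns a dict with "color" (480x640x3 uint8, red, green, blue), "mtx" (3x3 intrinsics, pixels), "k1" (the pictures are not rectified: a ray, as slopes to the right and down, at radius r is drawn at 1 + k1 r^2 times it, then the intrinsics apply), "cam_to_world" (4x4, takes a point from camera to world coordinates). Camera axes: x right, y down, z forward; pixel columns grow to the right and rows downward; lengths in m; the calibration is good to about 2 mm. A picture is of the moment at which its call begins. There is no depth.
- env.finish_job(): hands the job in; it is judged then, once.
Trained networks look in a picture, given as the dict that the camera call returned (one of the last four; its "shot" number tells which), for a name from the list of things; names that differ only in an ending like _2 or _b are one class to them, and where a whole thing is asked for, a point or a joint stands for the part that bears it (a point fixed in the world has none). Each returns a list of dicts, best first, with "conf" (0 to 1); they miss things now and then, are a little off and sometimes report something else, mostly with a low value. They report only what shows in the picture. A call takes as long as a camera call.
- outline_of(name, picture): "region" (480x640 bool, what is visible of it) and "rect" ([centre column, centre row, width, height] in pixels, round what is visible of it).
- tip_of(name, picture): "at" ([column, row] in pixels: a listed point, or the origin of a listed thing).
The state is a dict: "time_s": time; "joint_pos": joint angles; "joint_vel": joint speeds; "tau": joint torques, N m; "eef_pos": TCP position; "ee_rot": TCP orientation; "force": force on the tool from outside, world axes, zero at the start; "wrist_torque": the same for the moment, N m; "width": opening from 0.0 (shut) to 1.0 (fully open); "gripper_force": force on a finger pad.
Only numpy, scipy, OpenCV 4.12 (cv2) and the standard library are available. Lean on these libraries where they do the work, as an engineer would, in place of code of your own. Each camera call takes 0.05 s, during which the arm holds its last target. There are 200 camera calls.

## Working session

There is one attempt and no reset: what is moved stays moved. The work goes in short steps, Python scripts to look and compute and a tool call to move; the robot and the scene stay as the last step left them, time stands still between calls to the robot, and variables do not carry over. Pictures are saved under pics/ and viewed, at most 10 in all, crops included, and the job is handed in when it is done.

Besides the shell and the picture viewer there is one more tool, called after "Request:" by a JSON object that holds its "name" and its "arguments", one argument or row to a line. step_arm: Moves the arm, as the interface text tells. Scaled input: -1 to 1 covers 800 mm each way for a shift and 90 degrees each way for a turn. Its arguments: {"type":"object","properties":{"series":{"type":"array","items":{"type":"array","items":{"type":"array","items":{"type":"number","minimum":-1,"maximum":1}}}},"gripper":{"type":"number"},"grip_force":{"type":"number"}},"required":["series"]}

```bash
mkdir -p pics
cat > h.py <<'E'
import numpy as np, cv2
from bench import env, snapshot, outline_of, tip_of
def ray(s,px):
    K=s["mtx"];d=np.array([(px[0]-K[0,2])/K[0,0],(px[1]-K[1,2])/K[1,1]])
    u=d.copy()
    for _ in range(20): u=d/(1+s["k1"]*(u@u))
    T=np.array(s["cam_to_world"]);v=T[:3,:3]@np.array([u[0],u[1],1]);return T[:3,3],v
def onz(s,px,z):
    o,v=ray(s,np.array(px,float));return (o+v*(z-o[2])/v[2])[:2]
def proj(s,P):
    T=np.linalg.inv(np.array(s["cam_to_world"]));p=T[:3,:3]@np.array(P)+T[:3,3];u=p[:2]/p[2]
    u=u*(1+s["k1"]*(u@u));K=s["mtx"];return [K[0,0]*u[0]+K[0,2],K[1,1]*u[1]+K[1,2]]
Z=dict(bed=0,row_end=.012,mouth=.012,pad_face=.016,wheel_hub=.044,crank_knob=.065,blue_cup_center=.032,yellow_cup_center=.032,red_cup_center=.032,black_cup_center=.032,ingot=.012,tub=0,jar=0,pliers=.01)
def look(names,cams=("top","scene"),n=1):
    for c in cams:
        s=snapshot(c)
        for k in names:
            for r in tip_of(k,s)[:n]:
                print(c,k,round(r["conf"],2),np.round(r["at"],1),np.round(onz(s,r["at"],Z[k])*1000,1))
    return s
def save(c,name):
    s=snapshot(c);cv2.imwrite("pics/"+name,s["color"][:,:,::-1]);return s
E
python3 - <<'E'
from h import *
save("top","a.png");save("scene","b.png")
look(list(Z))
s=env.state();print(s)
E
```

```text
top bed 0.82 [328.2 226.1] [540.5  -1.4]
top mouth 0.75 [337.9 238.4] [503.8 -29.9]
top wheel_hub 0.88 [301.7 196. ] [621.9  75.6]
top crank_knob 0.9 [301.2 204.8] [593.6  75.7]
top blue_cup_center 0.67 [385.  211.8] [ 580.6 -164. ]
top yellow_cup_center 0.59 [389.7 247.7] [ 477.4 -177.9]
top red_cup_center 0.49 [356.8 209.1] [587.5 -82.9]
top black_cup_center 0.55 [301.1 204.8] [598.1  77.5]
top ingot 0.73 [261.  193.7] [632.3 196.5]
top tub 0.88 [152.2 220.2] [552.1 519.1]
top jar 0.6 [467.4 194.4] [ 639.2 -410.5]
top pliers 0.84 [498.1 258.1] [ 452.1 -495.9]
scene bed 0.83 [336.4 254.8] [542.    9.8]
scene row_end 0.56 [349.4 208.2] [506.1 144.7]
scene mouth 0.83 [312.5 255. ] [492.7 -27.1]
scene pad_face 0.48 [349.2 235.2] [546.3  68.7]
scene wheel_hub 0.74 [378.2 248.5] [633.1  56.2]
scene crank_knob 0.73 [367.9 228. ] [587.9  83.9]
scene blue_cup_center 0.78 [310.5 311.5] [ 570.1 -167.9]
scene yellow_cup_center 0.89 [271.3 302.2] [ 478.1 -194.3]
scene red_cup_center 0.89 [336.4 284.6] [588.9 -76.9]
scene black_cup_center 0.87 [279.7 252.5] [423.9 -71.3]
scene ingot 0.88 [402.4 
[... 163 characters left out ...]
: 1.6, 'joint_pos': array([-1.28090368,  0.38340096,  0.0164351 ,  1.37010793, -0.00632435,
        1.38819128, -0.04650741]), 'joint_vel': array([-0.00036229,  0.00085328, -0.00114198,  0.00027038, -0.00059402,
       -0.00274124, -0.00053451]), 'tau': array([-5.34904357e-04, -6.27326274e+01,  8.42406750e-01, -3.72080076e+01,
        1.64429209e-02,  2.79708125e-03,  1.32877483e-05]), 'eef_pos': array([0.21591723, 0.58650487, 0.30387543]), 'ee_rot': array([ 1.75482123e-01,  9.84482617e-01, -2.37194755e-05, -3.90924050e-05]), 'force': array([-0.07041929, -0.76677602, -0.33801773]), 'wrist_torque': array([0.02464274, 0.02316226, 0.02259325]), 'gripper_force': 0.0, 'width': 0.9981074720342945}
```

```bash
ls; python3 -c "
import cv2,numpy as np
a=cv2.imread('pics/a.png');b=cv2.imread('pics/b.png');cv2.imwrite('pics/ab.png',cv2.resize(np.vstack([a,b]),(450,600)))"
```

```text
h.py
pics
```

View pics/a.png

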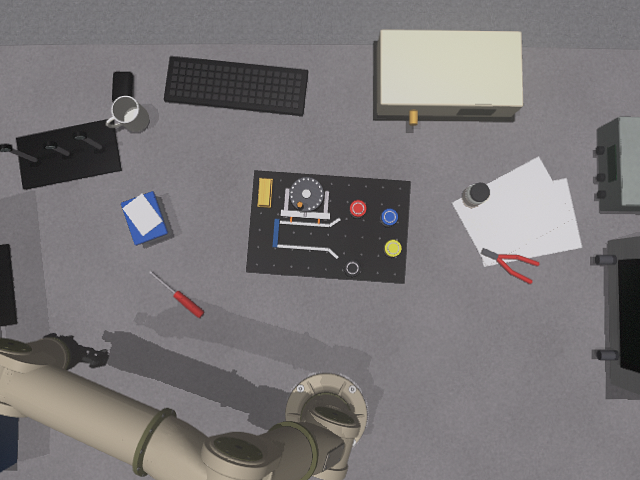

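View pics/b.png

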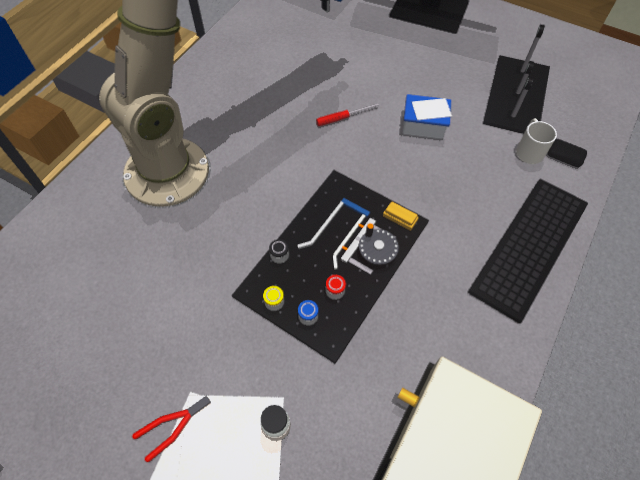

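Top view: the bed spans about (254,170)–(404,283), with blue at (390,217), yellow (393,248), red (358,209), black (352,268), knob (300,205) and the rails at rows 222 and 247. In the scene view blue is at (308,312), yellow (273,297), red (335,286), black (279,251) and knob (370,227). I'll refine these with silhouette fits.

```bash
cat >> h.py <<'E'
from scipy.optimize import minimize
def hullmask(pts): 
    m=np.zeros((480*4,640*4),np.uint8);cv2.fillConvexPoly(m,cv2.convexHull(np.round(np.array(pts)*4+1.5).astype(np.int32)),1);return m
def R2(y): return np.array([[np.cos(y),-np.sin(y)],[np.sin(y),np.cos(y)]])
def fit(s,region,pts3,x0,hull=True):   # pts3(x)->3d points; IoU fit of convex silhouettes
    c=np.vstack(cv2.findContours(region.astype(np.uint8),cv2.RETR_EXTERNAL,cv2.CHAIN_APPROX_NONE)[0])
    big=cv2.resize(region.astype(np.uint8),None,fx=4,fy=4,interpolation=cv2.INTER_LINEAR) if not hull else None
    if hull:
        m=np.zeros((480,640),np.uint8);cv2.fillConvexPoly(m,cv2.convexHull(c),1);big=cv2.resize(m*255,None,fx=4,fy=4,interpolation=cv2.INTER_LINEAR)>127
    def f(x):
        h=hullmask([proj(s,p) for p in pts3(x)])>0
        return -(h&big).sum()/(h|big).sum()
    st=np.array([x0]+[np.array(x0)+d for d in np.eye(len(x0))*np.array([.006,.006,.04])[:len(x0)]])
    r=minimize(f,x0,method="Nelder-Mead",options=dict(initial_simplex=st,xatol=1e-4,fatol=1e-5));return r.x,-r.fun
def bedpts(x): return [np.r_[R2(x[2])@[a*.15,b*.23]+x[:2],z] for a in(-1,1) for b in(-1,1) for z in(0,.012)]
th=np.linspace(0,2*np.pi,40)
def cuppts(x): return [[x[0]+.024*np.cos(t),x[1]+.024*np.sin(t),z] for t in th for z in(.012,.052)]
def tobed(p,b): return R2(b[2]).T@(np.array(p)-b[:2])
E
python3 - <<'E'
from h import *
x0=dict(blue=(.578,-.166),yellow=(.478,-.185),red=(.588,-.08),black=(.424,-.071))
for c in("top","scene"):
    s=snapshot(c);r=outline_of("bed",s)[0]
    b,q=fit(s,r["region"],bedpts,[.541,0,-.07]);print(c,"bed",np.round(b,4),round(q,3))
    for k in x0:
        rs=outline_of(k+"_cup_center",s)
        for r in rs[:2]:
            if r["conf"]<.3: continue
            p,q=fit(s,r["region"],cuppts,x0[k]);print(k,round(r["conf"],2),np.round(p*1000,1),round(q,2),"bed",np.round(tobed(p,b)*1000,1),r["rect"])
    for k in("row_end","mouth","pad_face","wheel_hub","crank_knob"):
        for r in tip_of(k,s)[:1]: print(k,round(r["conf"],2),np.round(tobed(onz(s,r["at"],Z[k]),b)*1000,1))
    im=s["color"]; 
    q=lambda x,y,z=.021: proj(s,np.r_[R2(b[2])@[x,y]+b[:2],z])
    big=cv2.resize(im[150:330,210:430] if c=="top" else im[160:370,220:440],None,fx=2.5,fy=2.5,interpolation=cv2.INTER_CUBIC)
    o=np.array([210,150] if c=="top" else [220,160])
    for P,Q in(((-.064,-.004),(-.064,.144)),((-.064,-.004),(-.09,-.032)),((-.064,.144),(-.016,.144))):
        cv2.line(big,*[tuple(int(v) for v in (np.array(q(*w))-o+.5)*2.5) for w in(P,Q)],(255,0,255),1)
    cv2.imwrite(f"pics/z_{c}.png",big[:,:,::-1])
E
python3 -c "
import cv2,numpy as np
a=cv2.imread('pics/z_top.png');b=cv2.imread('pics/z_scene.png');b=b[:450];
print(a.shape,b.shape);h=min(a.shape[0],b.shape[0]);cv2.imwrite('pics/z.png',cv2.resize(np.hstack([a[:h],b[:h]]),(800,int(800*h/1100))))"
```

```text
top bed [ 0.547  0.    -0.07 ] 0.059
blue 0.81 [ 565.7 -173.7] 0.9 bed [  30.8 -172. ] [389.9, 214.9, 21.3, 25.5]
yellow 0.6 [ 475.4 -183.9] 0.92 bed [ -58.6 -188.5] [391.1, 249.6, 23.1, 20.1]
red 0.58 [588.  -84.5] 0.93 bed [ 46.9 -81.4] [358.8, 211.1, 21.5, 16.1]
red 0.5 [588. -80.] -0.0 bed [ 46.5 -76.9] [389.8, 216.6, 19.6, 23.4]
black 0.6 [418.  -68.9] 0.95 bed [-123.9  -77.8] [355.2, 269.1, 20.4, 17.7]
row_end 0.89 [-49.7 136.5]
pad_face 0.46 [-23.3  60. ]
wheel_hub 0.89 [72.7 72.1]
crank_knob 0.75 [44.8 83.6]
scene bed [ 5.397e-01  1.000e-04 -5.740e-02] 0.99
blue 0.97 [ 564.1 -172.9] 0.95 bed [  34.3 -171.3] [308.6, 311.5, 20.1, 26.3]
yellow 0.77 [ 475.9 -181.7] 0.93 bed [ -53.3 -185.2] [274.1, 298.7, 25.5, 21.6]
yellow 0.37 [ 478. -185.] -0.0 bed [ -51.  -188.3] [348.5, 241.0, 29.7, 53.7]
red 0.96 [588.2 -82.2] 0.93 bed [ 53.2 -79.3] [335.0, 285.2, 17.3, 30.2]
red 0.52 [588. -80.] -0.0 bed [ 52.8 -77.2] [348.1, 243.3, 27.1, 53.7]
black 0.87 [418.  -66.9] 0.96 bed [-117.7  -73.8] [276.6, 249.2, 15.9, 20.3]
black 0.33 [424. -71.] -0.0 bed [-111.4  -77.6] [273.9, 298.8, 24.9, 22.1]
row_end 0.74 [-38.7 136.9]
mouth 0.94 [-40.5 -28.9]
pad_face 0.76 [-0.8 63.8]
wheel_hub 0.97 [85.3 69.9]
crank_knob 0.71 [50.3 88.3]
(450, 550, 3) (450, 550, 3)
```

View pics/z.png

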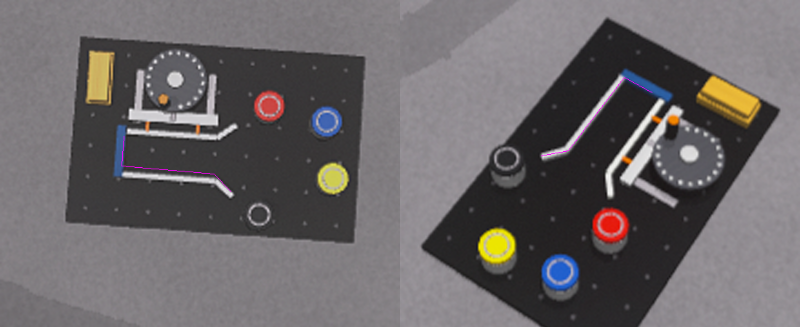

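The overlay on the scene view lies on the rail's inner face, so that bed fit is good. The network's bed region in the top view was wrong. I'll do one more pass using colour masks.

```bash
cat >> h.py <<'E'
def lid(s,col,roi=None):
    h=cv2.cvtColor(s["color"],cv2.COLOR_RGB2HSV).astype(int);H,S,V=h[...,0],h[...,1],h[...,2]
    m={"blue":(H>100)&(H<125),"yellow":(H>25)&(H<35),"red":(H<6)|(H>174)}[col]&(S>110)&(V>90)
    n,l,st,ce=cv2.connectedComponentsWithStats(m.astype(np.uint8));out=[]
    for i in range(1,n):
        if 80<st[i,4]<600 and max(st[i,2:4])<2*min(st[i,2:4]):
            out.append((onz(s,ce[i],.052),st[i,4]))
    return out
E
python3 - <<'E'
from h import *
for c in("top","scene"):
    s=snapshot(c)
    g=s["color"].max(2)<60
    m=np.zeros((480,640),bool);m[165:290,240:415]=1
    if c=="scene": m[:]=0;m[165:370,225:435]=1
    n,l,st,ce=cv2.connectedComponentsWithStats((g&m).astype(np.uint8));i=1+st[1:,4].argmax()
    b,q=fit(s,l==i,bedpts,[.541,0,-.06]);print(c,"bed",np.round(b,4),round(q,3))
    for k in("blue","yellow","red"):
        for p,a in lid(s,k):
            if .35<p[0]<.75 and abs(p[1])<.3: print(k,np.round(p*1000,1),a,np.round(tobed(p,b)*1000,1))
    print(s["cam_to_world"][:3,3])
E
```

```text
top bed [ 0.5408 -0.0011 -0.0648] 0.909
blue [ 565.4 -173.2] 170 [  35.7 -170.1]
yellow [ 476.6 -184.4] 101 [ -52.2 -187.1]
red [587.9 -84.3] 180 [ 52.4 -80. ]
[0.39562167 0.00664222 1.51153503]
scene bed [ 0.5399 -0.0013 -0.0626] 0.988
blue [527.7 132.6] 155 [-20.5 132.9]
blue [ 567.2 -174.7] 170 [  38.1 -171.3]
blue [ 565.2 -172.8] 103 [  36.  -169.6]
yellow [ 477.2 -183. ] 275 [ -51.2 -185.2]
red [589.6 -84.3] 276 [ 54.8 -79.7]
[ 0.80890833 -0.55384041  1.1629251 ]
```

Request:
{"name": "step_arm", "arguments": {
  "series": [
    [[-0.037,-0.037,0,0,0,0],[-0.037,-0.037,0,0,0,0],[-0.037,-0.037,0,0,0,0],[-0.037,-0.037,0,0,0,0],[-0.037,-0.037,0,0,0,0],[-0.037,-0.037,0,0,0,0],[-0.037,-0.037,0,0,0,0],[-0.037,-0.037,0,0,0,0],[-0.037,-0.037,0,0,0,0],[-0.037,-0.037,0,0,0,0],[-0.037,-0.037,0,0,0,0],[-0.037,-0.037,0,0,0,0],[-0.037,-0.037,0,0,0,0],[-0.037,-0.037,0,0,0,0],[-0.037,-0.037,0,0,0,0],[-0.037,-0.037,0,0,0,0],[-0.037,-0.037,0,0,0,0],[-0.037,-0.037,0,0,0,0],[-0.037,-0.037,0,0,0,0],[-0.037,-0.037,0,0,0,0]]
  ],
  "gripper": 1
}}

```text
time_s: 4.47
eef_pos: [0.566, -0.1717, 0.3041]
ee_rot: [0.175, 0.985, 0.0, 0.0]
force: [1.2, 1.0, 0.0]
width: 1.0
gripper_force: 0.0
```

Request:
{"name": "step_arm", "arguments": {
  "series": [
    [[0,0,0.02,0,0,0.074],[0,0,0.02,0,0,0.074],[0,0,0.02,0,0,0.074],[0,0,0.02,0,0,0.074],[0,0,0.02,0,0,0.074],[0,0,0.02,0,0,0.074],[0,0,0.02,0,0,0.074],[0,0,0.02,0,0,0.074],[0,0,0.02,0,0,0.074],[0,0,0.02,0,0,0.074],[0,0,0.02,0,0,0.074],[0,0,0,0,0,0],[0,0,0,0,0,0]]
  ]
}}

```text
time_s: 5.55
eef_pos: [0.565, -0.1698, 0.1274]
ee_rot: [0.727, 0.687, -0.001, -0.001]
force: [0.2, -0.1, 1.7]
width: 1.0
gripper_force: 0.0
```

```bash
cat >> h.py <<'E'
B=np.array([.5402,-.0008,-.062])
def where(goal=None):   # tool pose in the bed frame; goal (bed x,y, world z) -> rows' units
    from scipy.spatial.transform import Rotation as Ro
    s=env.state();R=Ro.from_quat(s["ee_rot"]).as_matrix();p=s["eef_pos"]
    a=np.arctan2(R[1,1],R[0,1])-B[2]
    print("t",s["time_s"],"bed xy",np.round(tobed(p[:2],B)*1000,1),"z",round(p[2]*1000,1),"yaw err deg",round(np.degrees(a),2),"F",np.round(s["force"],1),"w",round(s["width"],3),"gf",round(s["gripper_force"],1),"tilt",np.round(R[:2,2],3))
    if goal is not None:
        g=np.r_[R2(B[2])@np.array(goal[:2])/1000+B[:2],goal[2]/1000];print("move",np.round(R.T@(g-p)/.8,4),"rz",np.round(a/(np.pi/2),3))
E
python3 -c "
from h import *
where((36,-170,96));print(env.state()['joint_pos'])"
```

```text
t 5.55 bed xy [  35.2 -167.1] z 127.4 yaw err deg 0.3 F [ 0.2 -0.1  1.7] w 1.0 gf 0.0 tilt [-0.002 -0.   ]
move [-0.0036  0.0011  0.0393] rz 0.003
[-0.39268223  0.59599081  0.86009558  1.71052737 -0.50400652  1.07396077
  0.57419957]
```

Request:
{"name": "step_arm", "arguments": {
  "series": [
    [[-0.0036,0.001,0.013,0,0,0.003],[0,0,0.013,0,0,0],[0,0,0.013,0,0,0],[0,0,0,0,0,0]]
  ]
}}

```text
time_s: 5.88
eef_pos: [0.5649, -0.1725, 0.0944]
ee_rot: [0.729, 0.684, -0.001, -0.001]
force: [-0.5, 0.3, 0.3]
width: 1.001
gripper_force: 0.0
```

Request:
{"name": "step_arm", "arguments": {
  "series": [
    [[0,0,0,0,0,0],[0,0,0,0,0,0],[0,0,0,0,0,0],[0,0,0,0,0,0],[0,0,0,0,0,0],[0,0,0,0,0,0],[0,0,0,0,0,0],[0,0,0,0,0,0]]
  ],
  "gripper": 0.3,
  "grip_force": 20
}}

```text
time_s: 6.55
eef_pos: [0.5663, -0.1732, 0.0973]
ee_rot: [0.73, 0.684, 0.0, 0.0]
force: [-1.1, 0.6, 5.6]
width: 0.55
gripper_force: 21.4
```

```bash
python3 -c "
from h import *
where((-36,-100,96))
s=snapshot('scene');print([(np.round(tobed(p,B)*1000,1),a) for p,a in lid(s,'blue')])
cv2.imwrite('pics/c.png',cv2.resize(s['color'][200:360,200:400,::-1],None,fx=3,fy=3))"
```

```text
t 6.55 bed xy [  36.7 -170.4] z 97.3 yaw err deg -0.19 F [-1.1  0.6  5.6] w 0.55 gf 21.4 tilt [ 0.001 -0.   ]
move [ 0.0877 -0.0912  0.0015] rz -0.002
[(array([-34.3, 519.9]), np.int32(536)), (array([-20.7, 132.4]), np.int32(155))]
```

View pics/c.png

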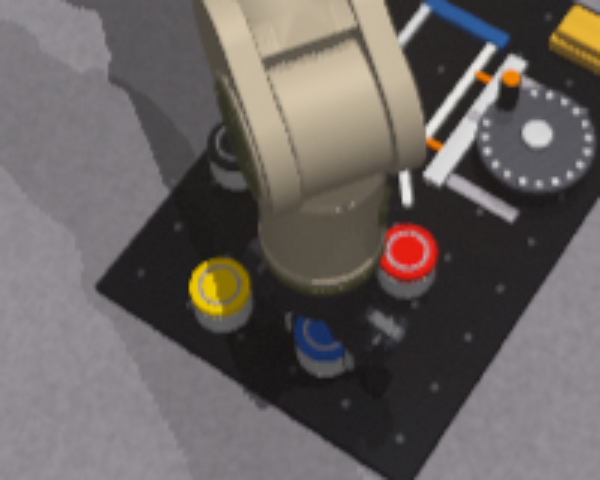

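Blue is held between the fingers (crop (320,345)), with yellow, red and black clear of it. I'll slide it to the channel line and in.

Request:
{"name": "step_arm", "arguments": {
  "series": [
    [[0.008,-0.009,0,0,0,0],[0.008,-0.009,0,0,0,0],[0.008,-0.009,0,0,0,0],[0.008,-0.009,0,0,0,0],[0.008,-0.009,0,0,0,0],[0.008,-0.009,0,0,0,0],[0.008,-0.009,0,0,0,0],[0.008,-0.009,0,0,0,0],[0.008,-0.009,0,0,0,0],[0.009,-0.009,0,0,0,0],[0.012,0,0,0,0,0],[0.012,0,0,0,0,0],[0.012,0,0,0,0,0],[0.012,0,0,0,0,0],[0.012,0,0,0,0,0],[0,0,0,0,0,0]]
  ]
}}

```text
time_s: 7.93
eef_pos: [0.5014, -0.0541, 0.0972]
ee_rot: [0.729, 0.684, 0.0, 0.0]
force: [0.5, 1.6, 8.8]
width: 0.552
gripper_force: 21.8
```

```bash
python3 -c "
from h import *
where((-36,119,96))
for c in('top','scene'):
    s=snapshot(c);print(c,[(np.round(tobed(p,B)*1000,1),a) for p,a in lid(s,'blue')])
    for r in tip_of('blue_cup_center',s)[:1]: print(r['conf'],tobed(onz(s,r['at'],.032),B)*1000)
    for r in tip_of('pad_face',s)[:1]: print(r['conf'],tobed(onz(s,r['at'],.016),B)*1000)
    cv2.imwrite(f'pics/d{c}.png',cv2.resize(s['color'][160:340,220:440,::-1],None,fx=1.8,fy=1.8))
a=[cv2.imread(f'pics/d{c}.png') for c in('top','scene')]
cv2.imwrite('pics/d.png',np.hstack(a))
"
```

```text
t 7.9333 bed xy [-35.4 -55.6] z 97.2 yaw err deg -0.09 F [0.5 1.6 8.8] w 0.552 gf 21.8 tilt [0.001 0.001]
move [ 0.2182 -0.001   0.0016] rz -0.001
top [(array([ 27.2, 503.9]), np.int32(174)), (array([-59.1, 518.9]), np.int32(455))]
0.61 [-9.88420912 69.20309781]
scene [(array([-34.1, 519.7]), np.int32(536)), (array([-20.7, 132.4]), np.int32(155))]
0.59 [  9.81190291 -10.54476004]
0.77 [-4.42906855 67.05876738]
```

View pics/d.png

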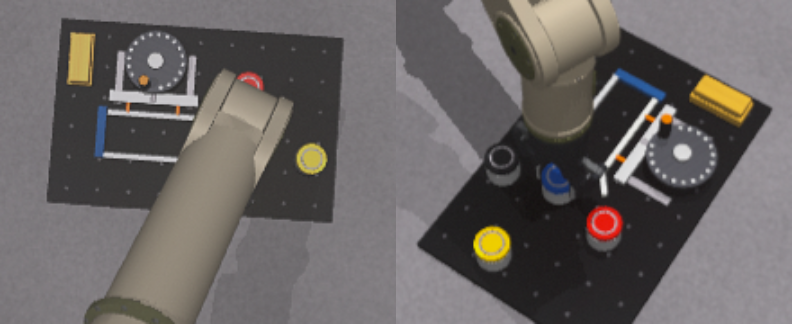

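Blue (scene crop about (557,180)) stands in the mouth between the flares, held. Continuing in.

Request:
{"name": "step_arm", "arguments": {
  "series": [
    [[0.013,0,0,0,0,0],[0.013,0,0,0,0,0],[0.013,0,0,0,0,0],[0.013,0,0,0,0,0],[0.013,0,0,0,0,0],[0.013,0,0,0,0,0],[0.013,0,0,0,0,0],[0.013,0,0,0,0,0],[0.013,0,0,0,0,0],[0.013,0,0,0,0,0],[0.013,0,0,0,0,0],[0.013,0,0,0,0,0],[0.013,0,0,0,0,0],[0.013,0,0,0,0,0],[0.013,0,0,0,0,0],[0,0,0,0,0,0]]
  ]
}}

```text
time_s: 9.57
eef_pos: [0.5114, 0.1017, 0.0972]
ee_rot: [0.729, 0.684, 0.0, 0.0]
force: [0.9, 2.7, 8.3]
width: 0.555
gripper_force: 21.8
```

```bash
python3 -c "
from h import *
where((-36,120,96))"
```

```text
t 9.5667 bed xy [-35.1 100.5] z 97.2 yaw err deg -0.08 F [0.9 2.7 8.3] w 0.555 gf 21.8 tilt [0.001 0.001]
move [ 0.0244 -0.0012  0.0015] rz -0.001
```

Request:
{"name": "step_arm", "arguments": {
  "series": [
    [[0.006,0,0,0,0,0],[0.006,0,0,0,0,0],[0.006,0,0,0,0,0],[0.003,0,0,0,0,0],[0.003,0,0,0,0,0],[0.002,0,0,0,0,0],[0,0,0,0,0,0]]
  ]
}}

```text
time_s: 10.15
eef_pos: [0.5127, 0.12, 0.0972]
ee_rot: [0.73, 0.683, -0.0, 0.0]
force: [-0.1, -3.2, 9.4]
width: 0.556
gripper_force: 21.9
```

```bash
python3 -c "
from h import *
where((-36,120,96))"
```

```text
t 10.15 bed xy [-35.  118.9] z 97.2 yaw err deg -0.22 F [-0.1 -3.2  9.4] w 0.556 gf 21.9 tilt [ 0.001 -0.001]
move [ 0.0014 -0.0013  0.0015] rz -0.002
```

Request:
{"name": "step_arm", "arguments": {
  "series": [
    [[0,0,0,0,0,0],[0,0,0,0,0,0],[0,0,0,0,0,0],[0,0,-0.005,0,0,0],[0,0,-0.015,0,0,0],[0,0,-0.03,0,0,0],[0,0,0,0,0,0]]
  ],
  "gripper": 0.66
}}

```text
time_s: 10.73
eef_pos: [0.5149, 0.1206, 0.1408]
ee_rot: [0.73, 0.683, 0.002, 0.001]
force: [1.2, 0.1, -0.2]
width: 0.665
gripper_force: 0.0
```

Request:
{"name": "step_arm", "arguments": {
  "series": [
    [[-0.038,-0.002,0,0,0,0],[-0.038,-0.002,0,0,0,0],[-0.038,-0.002,0,0,0,0],[-0.038,-0.002,0,0,0,0],[-0.038,-0.002,0,0,0,0],[-0.038,-0.002,0,0,0,0],[-0.038,-0.002,0,0,0,0],[-0.038,-0.002,0,0,0,0],[-0.038,-0.002,0,0,0,0],[-0.038,-0.002,0,0,0,0],[0,0,0,0,0,0]]
  ],
  "gripper": 1
}}

```text
time_s: 11.65
eef_pos: [0.4754, -0.1885, 0.1381]
ee_rot: [0.733, 0.68, -0.001, 0.002]
force: [0.3, -0.3, -0.0]
width: 1.002
gripper_force: 0.0
```

```bash
python3 -c "
from h import *
where((-52,-186,96))
for c in('top','scene'):
  s=snapshot(c)
  for k in('blue','yellow','red'): print(c,k,[(np.round(tobed(p,B)*1000,1),a) for p,a in lid(s,k) if abs(p[1])<.3])"
```

```text
t 11.65 bed xy [ -53.1 -191.4] z 138.1 yaw err deg -0.68 F [ 0.3 -0.3 -0. ] w 1.002 gf 0.0 tilt [ 0.002 -0.003]
move [0.0069 0.0012 0.0527] rz -0.008
top blue [(array([-34.6, 134. ]), np.int32(230))]
top yellow []
top red [(array([ 52.8, -80.4]), np.int32(180))]
scene blue [(array([-26.2, 122. ]), np.int32(282))]
scene yellow []
scene red [(array([ 54.5, -80.3]), np.int32(276))]
```

Request:
{"name": "step_arm", "arguments": {
  "series": [
    [[0.007,0.001,0.013,0,0,-0.008],[0,0,0.02,0,0,0],[0,0,0.02,0,0,0],[0,0,0,0,0,0],[0,0,0,0,0,0]]
  ]
}}

```text
time_s: 12.17
eef_pos: [0.4781, -0.1742, 0.0934]
ee_rot: [0.725, 0.689, -0.001, -0.001]
force: [-0.5, -0.6, -0.2]
width: 1.0
gripper_force: 0.0
```

Request:
{"name": "step_arm", "arguments": {
  "series": [
    [[0,0,0,0,0,0],[0,0,0,0,0,0],[0,0,0,0,0,0],[0,0,0,0,0,0],[0,0,0,0,0,0],[0,0,0,0,0,0],[0,0,0,0,0,0],[0,0,0,0,0,0]]
  ],
  "gripper": 0.3
}}

```text
time_s: 12.83
eef_pos: [0.4788, -0.176, 0.095]
ee_rot: [0.725, 0.688, 0.001, 0.0]
force: [-1.5, 2.4, 7.2]
width: 0.554
gripper_force: 20.2
```

```bash
python3 -c "
from h import *
where((-35.5,-100,96))
for c in('top','scene'):
  s=snapshot(c);r=outline_of('blue_cup_center',s)[:2]
  for q in r:
     p,f=fit(s,q['region'],cuppts,[.512,.12],hull=True);print(c,q['conf'],np.round(tobed(p,B)*1000,1),f)
im=s['color'];cv2.imwrite('pics/e.png',cv2.resize(im[170:330,210:430,::-1],None,fx=3,fy=3))"
```

```text
t 12.8333 bed xy [ -50.4 -178.7] z 95.0 yaw err deg 0.54 F [-1.5  2.4  7.2] w 0.554 gf 20.2 tilt [0.001 0.   ]
move [ 0.0982  0.0196 -0.0011] rz 0.006
top 0.66 [-34.8 117.7] 0.9356810956224015
scene 0.7 [-35.6 118.8] -0.0
scene 0.55 [-34.7 119.8] 0.9529996791786974
```

View pics/e.png

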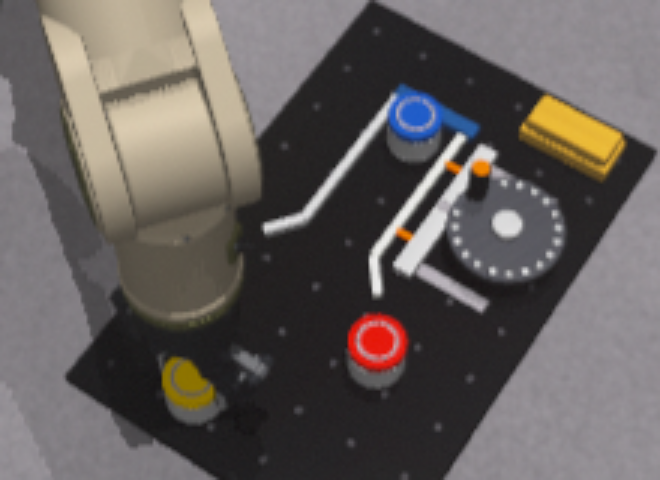

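Blue stands at the stop (crop (415,125); bed about (-35,119)). Yellow is gripped about 7 mm off the pad centre, so I'll re-centre on it.

Request:
{"name": "step_arm", "arguments": {
  "series": [
    [[0,0,0,0,0,0],[0,0,0,0,0,0],[-0.004,0,0,0,0,0.006],[-0.005,-0.001,0,0,0,0],[0,0,0,0,0,0],[0,0,0,0,0,0]]
  ],
  "gripper": 0.7
}}

```text
time_s: 13.53
eef_pos: [0.4769, -0.1837, 0.0943]
ee_rot: [0.729, 0.684, -0.0, 0.0]
force: [-0.8, -0.4, -0.3]
width: 0.705
gripper_force: 0.0
```

Request:
{"name": "step_arm", "arguments": {
  "series": [
    [[0,0,0,0,0,0],[0,0,0,0,0,0],[0,0,0,0,0,0],[0,0,0,0,0,0],[0,0,0,0,0,0]]
  ],
  "gripper": 0.3
}}

```text
time_s: 13.95
eef_pos: [0.4772, -0.1833, 0.0944]
ee_rot: [0.729, 0.685, -0.0, 0.0]
force: [-0.6, -0.3, 2.1]
width: 0.557
gripper_force: 20.6
```

```bash
python3 -c "
from h import *
where((-35.5,-100,96))
s=snapshot('scene');r=outline_of('yellow_cup_center',s)[:1]
for q in r:
     p,f=fit(s,q['region'],cuppts,[.477,-.184],hull=True);print(q['conf'],np.round(tobed(p,B)*1000,1),f)"
```

```text
t 13.95 bed xy [ -51.6 -186.1] z 94.4 yaw err deg -0.01 F [-0.6 -0.3  2.1] w 0.557 gf 20.6 tilt [ 0. -0.]
move [ 0.1076  0.0201 -0.002 ] rz -0.0
0.73 [ -52.1 -190.9] 0.5130090497737556
```

Request:
{"name": "step_arm", "arguments": {
  "series": [
    [[0.011,0.0025,0,0,0,0],[0.011,0.0025,0,0,0,0],[0.011,0.0025,0,0,0,0],[0.011,0.0025,0,0,0,0],[0.011,0.0025,0,0,0,0],[0.011,0.0025,0,0,0,0],[0.011,0.0025,0,0,0,0],[0.011,0.0025,0,0,0,0],[0.012,0,0,0,0,0],[0.012,0,0,0,0,0],[0.012,0,0,0,0,0],[0.012,0,0,0,0,0],[0.012,0,0,0,0,0],[0,0,0,0,0,0]]
  ]
}}

```text
time_s: 15.22
eef_pos: [0.5008, -0.0633, 0.0944]
ee_rot: [0.728, 0.686, 0.0, -0.001]
force: [1.1, 3.2, 7.0]
width: 0.559
gripper_force: 21.6
```

```bash
python3 -c "
from h import *
where((-35.5,60,96))
s=snapshot('scene');r=outline_of('yellow_cup_center',s)[:1]
for q in r:
     p,f=fit(s,q['region'],cuppts,[.497,-.07],hull=True);print(q['conf'],np.round(tobed(p,B)*1000,1),f)"
```

```text
t 15.2167 bed xy [-35.5 -64.9] z 94.4 yaw err deg 0.12 F [1.1 3.2 7. ] w 0.559 gf 21.6 tilt [-0.     0.001]
move [ 0.1561  0.0003 -0.0018] rz 0.001
0.82 [-38.4 -67.4] 0.6244928625093914
```

Request:
{"name": "step_arm", "arguments": {
  "series": [
    [[0.013,0,0,0,0,0],[0.013,0,0,0,0,0],[0.013,0,0,0,0,0],[0.013,0,0,0,0,0],[0.013,0,0,0,0,0],[0.013,0,0,0,0,0],[0.013,0,0,0,0,0],[0.013,0,0,0,0,0],[0.013,0,0,0,0,0],[0.013,0,0,0,0,0],[0.013,0,0,0,0,0],[0.008,0,0,0,0,0],[0,0,0,0,0,0]]
  ]
}}

```text
time_s: 16.4
eef_pos: [0.508, 0.0573, 0.0944]
ee_rot: [0.728, 0.686, 0.0, -0.0]
force: [1.2, 2.2, 5.6]
width: 0.56
gripper_force: 21.6
```

Request:
{"name": "step_arm", "arguments": {
  "series": [
    [[0.005,0,0,0,0,0],[0.005,0,0,0,0,0],[0.003,0,0,0,0,0],[0.003,0,0,0,0,0],[0,0,0,0,0,0]]
  ]
}}

```text
time_s: 16.82
eef_pos: [0.5086, 0.0685, 0.0944]
ee_rot: [0.729, 0.685, -0.0, 0.0]
force: [-0.1, -2.4, 6.6]
width: 0.556
gripper_force: 21.6
```

```bash
python3 -c "
from h import *
where((-35.5,72,96))"
```

```text
t 16.8167 bed xy [-35.8  67.2] z 94.4 yaw err deg 0.02 F [-0.1 -2.4  6.6] w 0.556 gf 21.6 tilt [-0. -0.]
move [ 0.006   0.0004 -0.002 ] rz 0.0
```

Request:
{"name": "step_arm", "arguments": {
  "series": [
    [[0.002,0,0,0,0,0],[0.002,0,0,0,0,0],[0,0,0,0,0,0]]
  ]
}}

```text
time_s: 17.07
eef_pos: [0.5088, 0.0714, 0.0944]
ee_rot: [0.729, 0.685, -0.0, 0.0]
force: [-0.0, -2.4, 6.8]
width: 0.556
gripper_force: 21.6
```

Request:
{"name": "step_arm", "arguments": {
  "series": [
    [[0.001,0,0,0,0,0],[0.001,0,0,0,0,0],[0,0,0,0,0,0],[0,0,0,0,0,0]]
  ]
}}

```text
time_s: 17.4
eef_pos: [0.5088, 0.0726, 0.0944]
ee_rot: [0.729, 0.685, -0.0, 0.0]
force: [0.8, -4.0, 6.6]
width: 0.553
gripper_force: 21.6
```

```bash
python3 -c "
from h import *
where((-35.5,72,96))
for c in('scene','top'):
  s=snapshot(c)
  for k,x0 in(('yellow',[.51,.07]),('blue',[.513,.12])):
    for q in outline_of(k+'_cup_center',s)[:2]:
       p,f=fit(s,q['region'],cuppts,x0,hull=True);print(c,k,q['conf'],np.round(tobed(p,B)*1000,1),f,np.array(q['rect']))"
```

```text
t 17.4 bed xy [-35.8  71.3] z 94.4 yaw err deg -0.02 F [ 0.8 -4.   6.6] w 0.553 gf 21.6 tilt [-0. -0.]
move [ 0.0009  0.0004 -0.002 ] rz -0.0
scene yellow 0.71 [-37.6  71.7] 0.7311690388613465 [336.6 223.8  20.1  21.3]
scene yellow 0.7 [  27. -210.] 0.02364806176612514 [328.7 269.9 195.6 184.8]
top yellow 0.66 [-34.5  68.8] -0.0 [329.  221.3  18.7  14.8]
top yellow 0.18 [-34.5  68.8] -0.0 [177.1 295.7  52.   44.6]
```

Request:
{"name": "step_arm", "arguments": {
  "series": [
    [[0,0,0,0,0,0],[0,0,0,0,0,0],[0,0,0,0,0,0],[0,0,-0.009,0,0,0],[0,0,-0.02,0,0,0],[0,0,-0.03,0,0,0],[0,0,0,0,0,0]]
  ],
  "gripper": 0.66
}}

```text
time_s: 18.28
eef_pos: [0.5108, 0.0721, 0.1452]
ee_rot: [0.729, 0.685, 0.002, 0.001]
force: [0.8, -0.9, 0.5]
width: 0.66
gripper_force: 0.0
```

Request:
{"name": "step_arm", "arguments": {
  "series": [
    [[-0.035,0,0,0,0,0],[-0.035,0,0,0,0,0],[-0.035,0,0,0,0,0],[-0.021,0.028,0,0,0,0],[-0.021,0.028,0,0,0,0],[-0.021,0.028,0,0,0,0],[-0.021,0.028,0,0,0,0],[0,0,0,0,0,0],[0,0,0,0,0,0],[0,0,0,0,0,0]]
  ],
  "gripper": 1
}}

```text
time_s: 19.12
eef_pos: [0.5886, -0.0841, 0.1411]
ee_rot: [0.729, 0.685, -0.0, -0.0]
force: [-0.4, 0.4, -0.5]
width: 1.003
gripper_force: 0.0
```

```bash
python3 -c "
from h import *
where((53,-80,97))
for c in('scene','top'):
  s=snapshot(c)
  for k,x0 in(('yellow',[.51,.07]),('blue',[.513,.12]),('red',[.588,-.084])):
    for q in outline_of(k+'_cup_center',s)[:1]:
       p,f=fit(s,q['region'],cuppts,x0,hull=True);print(c,k,q['conf'],np.round(tobed(p,B)*1000,1),f)"
```

```text
t 19.1167 bed xy [ 53.5 -80.1] z 141.1 yaw err deg -0.02 F [-0.4  0.4 -0.5] w 1.003 gf 0.0 tilt [-0.001  0.   ]
move [ 0.0001 -0.0006  0.0551] rz -0.0
scene red 0.78 [ 53.  -78.3] 0.9508698677800974
top yellow 0.7 [-29.5  71.7] 0.015114459753003904
top blue 0.66 [-35.6 118.8] 0.9508520622375896
top red 0.5 [ 52.9 -80.1] -0.0
```

Request:
{"name": "step_arm", "arguments": {
  "series": [
    [[0,0,0.02,0,0,0],[0,0,0.02,0,0,0],[0,0,0.015,0,0,0],[0,0,0,0,0,0]]
  ]
}}

```text
time_s: 19.85
eef_pos: [0.5876, -0.0837, 0.095]
ee_rot: [0.729, 0.685, -0.001, -0.002]
force: [-0.4, 0.3, -0.9]
width: 0.999
gripper_force: 0.0
```

Request:
{"name": "step_arm", "arguments": {
  "series": [
    [[0,0,0,0,0,0],[0,0,0,0,0,0],[0,0,0,0,0,0],[0,0,0,0,0,0],[0,0,0,0,0,0],[0,0,0,0,0,0],[0,0,0,0,0,0],[0,0,0,0,0,0]]
  ],
  "gripper": 0.3
}}

```text
time_s: 20.52
eef_pos: [0.5896, -0.0846, 0.0985]
ee_rot: [0.729, 0.685, 0.001, 0.001]
force: [-1.2, 0.2, 6.1]
width: 0.555
gripper_force: 21.0
```

```bash
python3 -c "
from h import *
where((-35.5,-75,97))"
```

```text
t 20.5167 bed xy [ 54.5 -80.6] z 98.5 yaw err deg -0.01 F [-1.2  0.2  6.1] w 0.555 gf 21.0 tilt [ 0.002 -0.   ]
move [ 0.0069 -0.1125  0.0017] rz -0.0
```

Request:
{"name": "step_arm", "arguments": {
  "series": [
    [[0,-0.0113,0,0,0,0],[0,-0.0113,0,0,0,0],[0,-0.0113,0,0,0,0],[0,-0.0113,0,0,0,0],[0,-0.0113,0,0,0,0],[0,-0.0113,0,0,0,0],[0,-0.0113,0,0,0,0],[0,-0.0113,0,0,0,0],[0,-0.0113,0,0,0,0],[0,-0.0113,0,0,0,0],[0,0,0,0,0,0],[0,0,0,0,0,0]]
  ]
}}

```text
time_s: 21.52
eef_pos: [0.4985, -0.0789, 0.0984]
ee_rot: [0.729, 0.685, 0.001, -0.0]
force: [-4.4, 0.6, 15.1]
width: 0.551
gripper_force: 22.3
```

```bash
python3 -c "
from h import *
where((-35.5,12,97))
s=snapshot('scene')
for k,x0 in(('yellow',[.51,.07]),('blue',[.513,.12]),('black',[.418,-.068]),('red',[.5,-.08])):
    for q in outline_of(k+'_cup_center',s)[:1]:
       p,f=fit(s,q['region'],cuppts,x0,hull=True);print(k,q['conf'],np.round(tobed(p,B)*1000,1),f)"
```

```text
t 21.5167 bed xy [-36.8 -80.5] z 98.4 yaw err deg -0.03 F [-4.4  0.6 15.1] w 0.551 gf 22.3 tilt [0.001 0.001]
move [0.1156 0.0016 0.0019] rz -0.0
yellow 0.93 [-35.8  72.7] 0.9519336151557852
blue 0.65 [-34.6 118.9] -0.0
black 0.75 [-117.8  -76.5] 0.7092295957284516
red 0.72 [-40.1 -81.8] 0.6113850291349171
```

Request:
{"name": "step_arm", "arguments": {
  "series": [
    [[0.012,0.001,0,0,0,0],[0.012,0,0,0,0,0],[0.012,0,0,0,0,0],[0.012,0,0,0,0,0],[0.012,0,0,0,0,0],[0.012,0,0,0,0,0],[0.012,0,0,0,0,0],[0.012,0,0,0,0,0],[0.012,0,0,0,0,0],[0.008,0,0,0,0,0],[0,0,0,0,0,0]]
  ]
}}

```text
time_s: 22.68
eef_pos: [0.506, 0.014, 0.0984]
ee_rot: [0.729, 0.685, 0.001, 0.001]
force: [1.5, 0.3, 10.0]
width: 0.553
gripper_force: 21.9
```

Request:
{"name": "step_arm", "arguments": {
  "series": [
    [[0.004,0,0,0,0,0],[0.003,0,0,0,0,0],[0.003,0,0,0,0,0],[0.002,0,0,0,0,0],[0,0,0,0,0,0]]
  ]
}}

```text
time_s: 23.1
eef_pos: [0.5065, 0.022, 0.0985]
ee_rot: [0.729, 0.684, 0.0, 0.001]
force: [0.6, -4.0, 9.9]
width: 0.556
gripper_force: 21.9
```

```bash
python3 -c "
from h import *
where((-35.5,24,97))
s=snapshot('scene')
for k,x0 in(('yellow',[.51,.07]),('red',[.508,.02])):
    for q in outline_of(k+'_cup_center',s)[:1]:
       p,f=fit(s,q['region'],cuppts,x0,hull=True);print(k,q['conf'],np.round(tobed(p,B)*1000,1),f)"
```

```text
t 23.1 bed xy [-35.1  20.7] z 98.5 yaw err deg -0.08 F [ 0.6 -4.   9.9] w 0.556 gf 21.9 tilt [ 0.002 -0.001]
move [ 0.0041 -0.0006  0.0018] rz -0.001
yellow 0.31 [-34.5  68.8] -0.0
red 0.57 [-38.3  19.6] 0.7372205721431921
```

Request:
{"name": "step_arm", "arguments": {
  "series": [
    [[0.002,0,0,0,0,0],[0.002,0,0,0,0,0],[0.001,0,0,0,0,0],[0,0,0,0,0,0],[0,0,0,0,0,0]]
  ]
}}

```text
time_s: 23.67
eef_pos: [0.5066, 0.0247, 0.0984]
ee_rot: [0.73, 0.684, -0.0, 0.001]
force: [0.4, -8.7, 9.5]
width: 0.554
gripper_force: 21.9
```

Request:
{"name": "step_arm", "arguments": {
  "series": [
    [[0,0,0,0,0,0],[0,0,0,0,0,0],[0,0,0,0,0,0],[0,0,-0.009,0,0,0],[0,0,-0.02,0,0,0],[0,0,-0.03,0,0,0],[-0.03,0,-0.03,0,0,0],[-0.03,0,-0.02,0,0,0],[-0.03,0,0,0,0,0],[-0.03,0,0,0,0,0],[0,0,0,0,0,0]]
  ],
  "gripper": 0.66
}}

```text
time_s: 24.58
eef_pos: [0.4995, -0.0734, 0.1859]
ee_rot: [0.731, 0.683, 0.0, 0.001]
force: [-0.7, -0.9, 0.1]
width: 0.659
gripper_force: 0.0
```

Run:
```python
from h import *
where((48,85,129))
for c in('scene','top'):
  s=snapshot(c)
  for k,x0 in(('yellow',[.51,.07]),('blue',[.513,.12]),('red',[.508,.02])):
    for q in outline_of(k+'_cup_center',s)[:1]:
       p,f=fit(s,q['region'],cuppts,x0,hull=True);print(c,k,q['conf'],np.round(tobed(p,B)*1000,1),round(f,2))
  h=cv2.cvtColor(s['color'],cv2.COLOR_RGB2HSV).astype(int)
  m=(h[...,0]>8)&(h[...,0]<20)&(h[...,1]>150)&(h[...,2]>120)
  n,l,st,ce=cv2.connectedComponentsWithStats(m.astype(np.uint8))
  for i in range(1,n):
    if st[i,4]>8:
      p=tobed(onz(s,ce[i],.086),B)*1000
      if abs(p[0])<150 and abs(p[1])<230: print('orange',np.round(p,1),st[i,4])
  for k,z in(('wheel_hub',.048),('crank_knob',.065),('pad_face',.016)):
    for r in tip_of(k,s)[:1]: print(k,round(r['conf'],2),np.round(tobed(onz(s,r['at'],z),B)*1000,1))
  cv2.imwrite(f'pics/f{c}.png',cv2.resize(s['color'][160:310,240:440,::-1],None,fx=2,fy=2))
cv2.imwrite('pics/f.png',np.hstack([cv2.imread(f'pics/f{c}.png') for c in('top','scene')]))
```

```text
t 24.5833 bed xy [-36.2 -75. ] z 185.9 yaw err deg -0.35 F [-0.7 -0.9  0.1] w 0.659 gf 0.0 tilt [ 0.001 -0.001]
move [0.2007 0.1039 0.071 ] rz -0.004
scene yellow 0.76 [-36.4  74.2] 0.86
scene blue 0.78 [-33.9 122.4] 0.83
scene red 0.63 [-35.   33.1] 0.59
orange [29.2 72.4] 15
orange [48.2 83.6] 24
orange [28.6 -2.8] 16
wheel_hub 0.56 [89.7 63.3]
crank_knob 0.94 [44.5 94.1]
pad_face 0.57 [-0.6 73.2]
top yellow 0.63 [-36.5  71.2] 0.96
top blue 0.79 [-35.9 120.1] 0.94
top red 0.72 [-33.5  21. ] 0.01
orange [47.3 83.9] 18
orange [  4.7 104.9] 9
wheel_hub 0.62 [84.  68.3]
crank_knob 0.56 [60.7 80.9]
pad_face 0.68 [-15.4  60.9]
```

View pics/f.png

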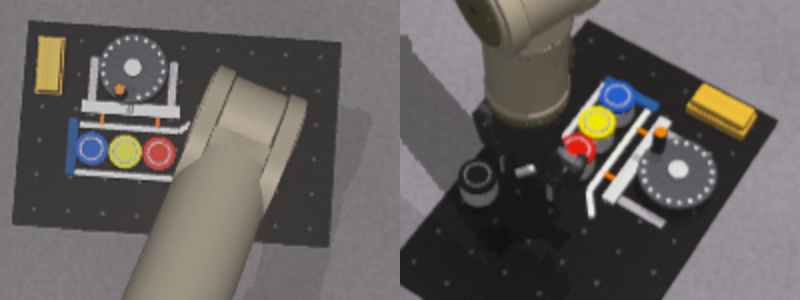

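All three cups are in single file: top crop blue (92,148), yellow (125,152), red (159,153). The knob is at bed (47.7,83.8), which puts the handwheel at about 0.35 rad. Next I go above the knob and pre-turn the wrist.

Request:
{"name": "step_arm", "arguments": {
  "series": [
    [[0.04,0.021,0,0,0,0],[0.04,0.021,0,0,0,0],[0.04,0.021,0,0,0,0],[0.04,0.021,0,0,0,0],[0.039,0.021,0,0,0,-0.004],[0,0,0.015,0,0,0],[0,0,0,0,0,0]]
  ]
}}

```text
time_s: 25.87
eef_pos: [0.5938, 0.0881, 0.1703]
ee_rot: [0.725, 0.689, -0.001, -0.001]
force: [-1.8, -1.8, 0.2]
width: 0.658
gripper_force: 0.0
```

```bash
python3 -c "
from h import *
where((47.7,83.8,130));print(env.state()['joint_pos'].round(2))
for c in('scene','top'):
  s=snapshot(c)
  for k,x0 in(('yellow',[.51,.07]),('red',[.508,.02])):
    for q in outline_of(k+'_cup_center',s)[:1]:
       p,f=fit(s,q['region'],cuppts,x0,hull=True);print(c,k,q['conf'],np.round(tobed(p,B)*1000,1),round(f,2))"
```

```text
t 25.8667 bed xy [48.  92.1] z 170.3 yaw err deg 0.63 F [-1.8 -1.8  0.2] w 0.658 gf 0.0 tilt [-0.003 -0.001]
move [-0.0103 -0.0003  0.0503] rz 0.007
[-0.85  0.58  0.91  1.64 -0.49  1.17  0.12]
scene yellow 0.69 [-38.3  75.4] 0.85
scene red 0.67 [-35.3  25. ] 0.91
top yellow 0.45 [-36.8  68.1] 0.73
top red 0.81 [-36.5  23.1] 0.95
```

Request:
{"name": "step_arm", "arguments": {
  "series": [
    [[-0.01,0,0,0,0,0],[0,0,0,0,0,-0.075],[0,0,0,0,0,-0.075],[0,0,0,0,0,-0.075],[0,0,0,0,0,-0.075],[0,0,0,0,0,-0.075],[0,0,0,0,0,-0.075],[0,0,0,0,0,-0.075],[0,0,0,0,0,-0.075],[0,0,0,0,0,-0.075],[0,0,0,0,0,-0.075],[0,0,0,0,0,-0.075],[0,0,0,0,0,-0.075],[0,0,0,0,0,-0.075],[0,0,0,0,0,-0.075],[0,0,0,0,0,0],[0,0,0,0,0,0]]
  ]
}}

```text
time_s: 27.58
eef_pos: [0.5936, 0.0762, 0.1731]
ee_rot: [-0.009, 1.0, 0.0, 0.0]
force: [-0.1, -0.3, -0.8]
width: 0.66
gripper_force: 0.0
```

```bash
python3 -c "
from h import *
where((47.7,83.8,130));print(env.state()['joint_pos'].round(2))"
```

```text
t 27.5833 bed xy [48.5 80.2] z 173.1 yaw err deg 94.57 F [-0.1 -0.3 -0.8] w 0.66 gf 0.0 tilt [0. 0.]
move [0.0006 0.0046 0.0538] rz 1.051
[-0.6   0.46  0.55  1.64 -0.26  1.11  1.61]
```

Request:
{"name": "step_arm", "arguments": {
  "series": [
    [[0,0.005,0.013,0,0,0],[0,0,0.02,0,0,0],[0,0,0.02,0,0,0],[0,0,0,0,0,0],[0,0,0,0,0,0]]
  ]
}}

```text
time_s: 28.0
eef_pos: [0.5927, 0.0813, 0.1291]
ee_rot: [-0.01, 1.0, -0.0, -0.001]
force: [-0.5, -0.2, 0.4]
width: 0.659
gripper_force: 0.0
```

Request:
{"name": "step_arm", "arguments": {
  "series": [
    [[0,0,0,0,0,0],[0,0,0,0,0,0],[0,0,0,0,0,0],[0,0,0,0,0,0],[0,0,0,0,0,0],[0,0,0,0,0,0],[0,0,0,0,0,0]]
  ],
  "gripper": 0,
  "grip_force": 30
}}

```text
time_s: 28.58
eef_pos: [0.5941, 0.0811, 0.1313]
ee_rot: [-0.011, 1.0, 0.0, 0.001]
force: [-0.1, -1.2, 6.6]
width: 0.196
gripper_force: 29.6
```

```bash
cat >> h.py <<'E'
def wheel(n=None,deg=6.75):   # constant tool-frame row that circles the wheel axis
    from scipy.spatial.transform import Rotation as Ro
    s=env.state();R=Ro.from_quat(s["ee_rot"]).as_matrix();p=tobed(s["eef_pos"][:2],B)*1000
    r=p-[85,70];print("theta",round(np.arctan2(r[1],-r[0]),3),"r",round(np.hypot(*r),1),"j7",s["joint_pos"][6].round(2))
    r=r*40/np.hypot(*r)
    d=R2(-np.radians(deg))@r-r; w=R2(B[2])@d/800
    print("row",np.round(R.T@np.r_[w,0],4),"rz",deg/90)
E
python3 -c "
from h import *
where((47.7,83.8,130));wheel()"
```

```text
t 28.5833 bed xy [48.8 85.1] z 131.3 yaw err deg 94.83 F [-0.1 -1.2  6.6] w 0.196 gf 29.6 tilt [0.002 0.   ]
move [ 0.0014 -0.0015  0.0017] rz 1.054
theta 0.394 r 39.3 j7 1.63
row [-0.003   0.0051  0.    ] rz 0.075
```

Request:
{"name": "step_arm", "arguments": {
  "series": [
    [[-0.003,0.0051,0,0,0,0.075],[-0.003,0.0051,0,0,0,0.075],[-0.003,0.0051,0,0,0,0.075],[-0.003,0.0051,0,0,0,0.075],[-0.003,0.0051,0,0,0,0.075],[-0.003,0.0051,0,0,0,0.075],[-0.003,0.0051,0,0,0,0.075],[-0.003,0.0051,0,0,0,0.075],[-0.003,0.0051,0,0,0,0.075],[-0.003,0.0051,0,0,0,0.075],[0,0,0,0,0,0]]
  ]
}}

```text
time_s: 29.5
eef_pos: [0.6329, 0.1024, 0.1313]
ee_rot: [0.55, 0.835, -0.0, 0.001]
force: [-4.3, -3.7, 10.4]
width: 0.193
gripper_force: 30.1
```

```bash
python3 -c "
from h import *
where();wheel()"
```

```text
t 29.5 bed xy [ 86.1 108.7] z 131.3 yaw err deg 26.82 F [-4.3 -3.7 10.4] w 0.193 gf 30.1 tilt [ 0.001 -0.002]
theta 1.6 r 38.7 j7 0.55
row [-0.0031  0.005   0.    ] rz 0.075
```

Request:
{"name": "step_arm", "arguments": {
  "series": [
    [[-0.003,0.0051,0,0,0,0.075],[-0.003,0.0051,0,0,0,0.075],[-0.003,0.0051,0,0,0,0.075],[-0.003,0.0051,0,0,0,0.075],[-0.003,0.0051,0,0,0,0.075],[-0.003,0.0051,0,0,0,0.075],[-0.003,0.0051,0,0,0,0.075],[-0.003,0.0051,0,0,0,0.075],[-0.003,0.0051,0,0,0,0.075],[-0.003,0.0051,0,0,0,0.075],[-0.003,0.0051,0,0,0,0.075],[-0.003,0.0051,0,0,0,0.075],[-0.003,0.0051,0,0,0,0.075],[-0.003,0.0051,0,0,0,0.075],[-0.003,0.0051,0,0,0,0.075],[-0.003,0.0051,0,0,0,0.075],[0,0,0,0,0,0]]
  ]
}}

```text
time_s: 30.92
eef_pos: [0.6656, 0.048, 0.1313]
ee_rot: [0.999, 0.046, -0.002, -0.0]
force: [-11.5, 0.8, 15.4]
width: 0.201
gripper_force: 30.5
```

```bash
python3 -c "
from h import *
where();wheel();print(env.state()['joint_pos'].round(2))"
```

```text
t 30.9167 bed xy [122.2  56.5] z 131.3 yaw err deg -81.18 F [-11.5   0.8  15.4] w 0.201 gf 30.5 tilt [-0.003  0.001]
theta -2.792 r 39.5 j7 -1.05
row [-0.0031  0.005   0.    ] rz 0.075
[-0.79  0.9   1.14  1.48 -0.83  1.3  -1.05]
```

Request:
{"name": "step_arm", "arguments": {
  "series": [
    [[-0.0047,0.004,-0.0006,0,0,0.075],[-0.0031,0.005,0,0,0,0.075],[-0.0031,0.005,0,0,0,0.075],[-0.0031,0.005,0,0,0,0.075],[-0.0031,0.005,0,0,0,0.075],[-0.0031,0.005,0,0,0,0.075],[-0.0031,0.005,0,0,0,0.075],[-0.0031,0.005,0,0,0,0.075],[-0.0031,0.005,0,0,0,0.075],[-0.0031,0.005,0,0,0,0.075],[0,0,0,0,0,0]]
  ]
}}

```text
time_s: 31.83
eef_pos: [0.6286, 0.0241, 0.1314]
ee_rot: [0.856, -0.516, 0.001, 0.0]
force: [0.4, -4.2, 4.1]
width: 0.203
gripper_force: 30.0
```

```bash
python3 -c "
from h import *
where();wheel();print(env.state()['joint_pos'].round(2))"
```

```text
t 31.8333 bed xy [86.7 30.4] z 131.4 yaw err deg -148.63 F [ 0.4 -4.2  4.1] w 0.203 gf 30.0 tilt [ 0.001 -0.002]
theta -1.613 r 39.7 j7 -2.06
row [-0.0031  0.005  -0.    ] rz 0.075
[-0.89  1.    1.36  1.6  -1.    1.37 -2.06]
```

Request:
{"name": "step_arm", "arguments": {
  "series": [
    [[0,0,0,0,0,0],[0,0,0,0,0,0],[0,0,0,0,0,-0.05],[0,0,0,0,0,-0.075],[0,0,0,0,0,-0.075],[0,0,0,0,0,-0.075],[0,0,0,0,0,-0.075],[0,0,0,0,0,-0.075],[0,0,0,0,0,-0.075],[0,0,0,0,0,-0.075],[0,0,0,0,0,-0.075],[0,0,0,0,0,-0.075],[0,0,0,0,0,-0.075],[0,0,0,0,0,-0.075]]
  ],
  "gripper": 0.5
}}

```text
time_s: 33.0
eef_pos: [0.6288, 0.026, 0.1305]
ee_rot: [0.988, 0.152, -0.0, -0.0]
force: [0.0, -0.3, 0.5]
width: 0.501
gripper_force: 0.0
```

Request:
{"name": "step_arm", "arguments": {
  "series": [
    [[0,0,0,0,0,-0.075],[0,0,0,0,0,-0.075],[0,0,0,0,0,-0.075],[0,0,0,0,0,-0.075],[0,0,0,0,0,-0.075],[0,0,0,0,0,-0.075],[0,0,0,0,0,-0.075],[0,0,0,0,0,-0.075],[0,0,0,0,0,-0.075],[0,0,0,0,0,-0.075],[0,0,0,0,0,-0.075],[0,0,0,0,0,-0.075],[0,0,0,0,0,-0.075],[0,0,0,0,0,-0.075],[0,0,0,0,0,-0.075],[0,0,0,0,0,0],[0,0,0,0,0,0]]
  ]
}}

```text
time_s: 34.42
eef_pos: [0.6288, 0.0256, 0.1308]
ee_rot: [0.514, 0.858, 0.0, -0.0]
force: [0.1, -0.1, -0.3]
width: 0.502
gripper_force: 0.0
```

```bash
python3 -c "
from h import *
where((86.7,30.4,131));wheel();print(env.state()['joint_pos'].round(2))
s=snapshot('scene')
for k,x0 in(('yellow',[.51,.07]),('blue',[.513,.12]),('red',[.508,.02])):
    for q in outline_of(k+'_cup_center',s)[:1]:
       p,f=fit(s,q['region'],cuppts,x0,hull=True);print(k,q['conf'],np.round(tobed(p,B)*1000,1),round(f,2))"
```

```text
t 34.4167 bed xy [86.8 31.9] z 130.8 yaw err deg 31.7 F [ 0.1 -0.1 -0.3] w 0.502 gf 0.0 tilt [-0.     0.001]
move [-0.0015 -0.0011 -0.0002] rz 0.352
theta -1.618 r 38.2 j7 0.75
row [ 0.0032 -0.005   0.    ] rz 0.075
[-0.62  0.63  0.75  1.59 -0.47  1.11  0.75]
yellow 0.81 [-36.6  74. ] 0.81
blue 0.53 [-35.6 121.2] 0.82
red 0.82 [-35.4  26. ] 0.9
```

Request:
{"name": "step_arm", "arguments": {
  "series": [
    [[-0.0015,-0.001,0,0,0,0],[0,0,0,0,0,0],[0,0,0,0,0,0],[0,0,0,0,0,0],[0,0,0,0,0,0],[0,0,0,0,0,0]]
  ],
  "gripper": 0
}}

```text
time_s: 35.12
eef_pos: [0.6287, 0.0237, 0.1308]
ee_rot: [0.513, 0.858, -0.0, 0.0]
force: [0.5, 0.3, 1.3]
width: 0.198
gripper_force: 29.3
```

Request:
{"name": "step_arm", "arguments": {
  "series": [
    [[0.0031,-0.005,0,0,0,0.075],[0.0031,-0.005,0,0,0,0.075],[0.0031,-0.005,0,0,0,0.075],[0.0031,-0.005,0,0,0,0.075],[0.0031,-0.005,0,0,0,0.075],[0.0031,-0.005,0,0,0,0.075],[0.0031,-0.005,0,0,0,0.075],[0.0031,-0.005,0,0,0,0.075],[0.0031,-0.005,0,0,0,0.075],[0.0031,-0.005,0,0,0,0.075],[0.0031,-0.005,0,0,0,0.075],[0.0031,-0.005,0,0,0,0.075],[0,0,0,0,0,0]]
  ]
}}

```text
time_s: 36.2
eef_pos: [0.5898, 0.0581, 0.1308]
ee_rot: [0.948, 0.317, 0.0, 0.001]
force: [5.4, -1.8, -3.3]
width: 0.199
gripper_force: 29.9
```

```bash
python3 -c "
from h import *
where();wheel();print(env.state()['joint_pos'].round(2))"
```

```text
t 36.2 bed xy [45.9 61.9] z 130.8 yaw err deg -49.45 F [ 5.4 -1.8 -3.3] w 0.199 gf 29.9 tilt [ 0.001 -0.001]
theta -0.205 r 40.0 j7 -0.55
row [ 0.0031 -0.005  -0.    ] rz 0.075
[-0.91  0.72  1.09  1.71 -0.69  1.16 -0.55]
```

Request:
{"name": "step_arm", "arguments": {
  "series": [
    [[0.0041,-0.0044,0,0,0,0.075],[0.0031,-0.005,0,0,0,0.075],[0.0031,-0.005,0,0,0,0.075],[0.0031,-0.005,0,0,0,0.075],[0.0031,-0.005,0,0,0,0.075],[0.0031,-0.005,0,0,0,0.075],[0.0031,-0.005,0,0,0,0.075],[0.0031,-0.005,0,0,0,0.075],[0.0031,-0.005,0,0,0,0.075],[0.0031,-0.005,0,0,0,0.075],[0.0031,-0.005,0,0,0,0.075],[0.0031,-0.005,0,0,0,0.075],[0,0,0,0,0,0]]
  ]
}}

```text
time_s: 37.28
eef_pos: [0.6178, 0.1011, 0.1308]
ee_rot: [0.927, -0.374, 0.0, 0.001]
force: [-1.6, -2.3, 4.1]
width: 0.198
gripper_force: 31.6
```

```bash
python3 -c "
from h import *
where();wheel();print(env.state()['joint_pos'].round(2))"
```

```text
t 37.2833 bed xy [ 71.1 106.6] z 130.8 yaw err deg -130.35 F [-1.6 -2.3  4.1] w 0.198 gf 31.6 tilt [-0.    -0.001]
theta 1.207 r 39.1 j7 -1.88
row [ 0.0031 -0.005  -0.    ] rz 0.075
[-1.01  0.97  1.32  1.61 -0.96  1.34 -1.88]
```

Request:
{"name": "step_arm", "arguments": {
  "series": [
    [[0,0,0,0,0,0],[0,0,0,0,0,0],[0,0,0,0,0,-0.05],[0,0,0,0,0,-0.075],[0,0,0,0,0,-0.075],[0,0,0,0,0,-0.075],[0,0,0,0,0,-0.075],[0,0,0,0,0,-0.075],[0,0,0,0,0,-0.075],[0,0,0,0,0,-0.075],[0,0,0,0,0,-0.075],[0,0,0,0,0,-0.075],[0,0,0,0,0,-0.075],[0,0,0,0,0,-0.075]]
  ],
  "gripper": 0.5
}}

```text
time_s: 38.45
eef_pos: [0.6171, 0.1025, 0.1308]
ee_rot: [0.952, 0.306, 0.0, -0.001]
force: [-0.4, 0.1, 0.5]
width: 0.497
gripper_force: 0.0
```

Request:
{"name": "step_arm", "arguments": {
  "series": [
    [[0,0,0,0,0,-0.075],[0,0,0,0,0,-0.075],[0,0,0,0,0,-0.075],[0,0,0,0,0,-0.075],[0,0,0,0,0,-0.075],[0,0,0,0,0,-0.075],[0,0,0,0,0,-0.075],[0,0,0,0,0,-0.075],[0,0,0,0,0,-0.075],[0,0,0,0,0,-0.075],[0,0,0,0,0,-0.075],[0,0,0,0,0,-0.075],[0,0,0,0,0,0],[0,0,0,0,0,0]]
  ]
}}

```text
time_s: 39.62
eef_pos: [0.6172, 0.1022, 0.131]
ee_rot: [0.53, 0.848, 0.001, -0.0]
force: [-0.1, 0.1, 0.3]
width: 0.5
gripper_force: 0.0
```

```bash
python3 -c "
from h import *
where((71,106.8,131));wheel()
s=snapshot('scene')
for k,x0 in(('yellow',[.51,.07]),('blue',[.513,.12]),('red',[.508,.02])):
    for q in outline_of(k+'_cup_center',s)[:1]:
       p,f=fit(s,q['region'],cuppts,x0,hull=True);print(k,q['conf'],np.round(tobed(p,B)*1000,1),round(f,2))"
```

```text
t 39.6167 bed xy [ 70.5 107.6] z 131.0 yaw err deg 29.54 F [-0.1  0.1  0.3] w 0.5 gf 0.0 tilt [0.    0.001]
move [-0.0012  0.0001 -0.    ] rz 0.328
theta 1.202 r 40.3 j7 0.59
row [-0.0012  0.0058  0.    ] rz 0.075
yellow 0.86 [-41.8  76.1] 0.79
blue 0.78 [-41.3 122.1] 0.81
red 0.76 [-41.6  26.1] 0.96
```

The pad has already lined the row up at about x = -41. One last grip and turn.

Request:
{"name": "step_arm", "arguments": {
  "series": [
    [[-0.001,0,0,0,0,0],[0,0,0,0,0,0],[0,0,0,0,0,0],[0,0,0,0,0,0],[0,0,0,0,0,0],[0,0,0,0,0,0]]
  ],
  "gripper": 0
}}

```text
time_s: 40.32
eef_pos: [0.6177, 0.1011, 0.1308]
ee_rot: [0.53, 0.848, -0.0, -0.0]
force: [-1.6, -1.2, 0.6]
width: 0.197
gripper_force: 29.2
```

Request:
{"name": "step_arm", "arguments": {
  "series": [
    [[-0.0012,0.0058,0,0,0,0.075],[-0.0012,0.0058,0,0,0,0.075],[-0.0012,0.0058,0,0,0,0.075],[-0.0012,0.0058,0,0,0,0.075],[-0.0012,0.0058,0,0,0,0.075],[-0.0012,0.0058,0,0,0,0.075],[-0.0012,0.0058,0,0,0,0.075],[-0.0012,0.0058,0,0,0,0.075],[-0.0012,0.0058,0,0,0,0.075],[-0.0012,0.0058,0,0,0,0.075],[-0.0012,0.0058,0,0,0,0.075],[-0.0012,0.0058,0,0,0,0.075],[0,0,0,0,0,0]]
  ]
}}

```text
time_s: 41.4
eef_pos: [0.6653, 0.0798, 0.1307]
ee_rot: [0.955, 0.297, -0.001, -0.0]
force: [-8.9, -0.2, 7.7]
width: 0.197
gripper_force: 30.4
```

```bash
python3 -c "
from h import *
where();wheel()"
```

```text
t 41.4 bed xy [119.8  88.2] z 130.7 yaw err deg -51.93 F [-8.9 -0.2  7.7] w 0.197 gf 30.4 tilt [-0.002 -0.   ]
theta 2.661 r 39.3 j7 -0.64
row [-0.0014  0.0057 -0.    ] rz 0.075
```

Request:
{"name": "step_arm", "arguments": {
  "series": [
    [[-0.0026,0.0055,0,0,0,0.075],[-0.0014,0.0057,0,0,0,0.075],[-0.0014,0.0057,0,0,0,0.075],[-0.0014,0.0057,0,0,0,0.075],[-0.0014,0.0057,0,0,0,0.075],[-0.0014,0.0057,0,0,0,0.075],[-0.0014,0.0057,0,0,0,0.075],[-0.0014,0.0057,0,0,0,0.075],[0,0,0,0,0,0],[0,0,0,0,0,0]]
  ]
}}

```text
time_s: 42.23
eef_pos: [0.664, 0.0447, 0.1308]
ee_rot: [0.987, -0.163, 0.0, 0.0]
force: [2.2, 0.5, 0.8]
width: 0.2
gripper_force: 29.8
```

```bash
python3 -c "
from h import *
where();wheel()"
```

```text
t 42.2333 bed xy [120.7  53. ] z 130.8 yaw err deg -105.18 F [2.2 0.5 0.8] w 0.2 gf 29.8 tilt [ 0.001 -0.   ]
theta -2.699 r 39.6 j7 -1.42
row [-0.0014  0.0057 -0.    ] rz 0.075
```

Request:
{"name": "step_arm", "arguments": {
  "series": [
    [[0,0,0,0,0,0],[0,0,0,0,0,0],[0,0,0,0,0,0],[0,0,-0.015,0,0,0],[0,0,-0.03,0,0,0],[0,0,-0.03,0,0,0],[0,0,-0.03,0,0,0],[0,0,-0.03,0,0,0],[0,0,-0.03,0,0,0],[0,0,0,0,0,0],[0,0,0,0,0,0]]
  ],
  "gripper": 0.5
}}

```text
time_s: 43.15
eef_pos: [0.664, 0.0438, 0.2652]
ee_rot: [0.986, -0.164, 0.002, -0.0]
force: [-0.6, 0.2, -1.0]
width: 0.5
gripper_force: 0.0
```

Run:
```python
from h import *
where()
for c in('scene','top'):
  s=snapshot(c)
  for k,x0 in(('yellow',[.51,.07]),('blue',[.513,.12]),('red',[.508,.02]),('black',[.418,-.068])):
    for q in outline_of(k+'_cup_center',s)[:1]:
       p,f=fit(s,q['region'],cuppts,x0,hull=True);print(c,k,round(q['conf'],2),np.round(tobed(p,B)*1000,1),round(f,2))
  h=cv2.cvtColor(s['color'],cv2.COLOR_RGB2HSV).astype(int)
  m=(h[...,0]>8)&(h[...,0]<20)&(h[...,1]>150)&(h[...,2]>120)
  n,l,st,ce=cv2.connectedComponentsWithStats(m.astype(np.uint8))
  for i in range(1,n):
    p=tobed(onz(s,ce[i],.086),B)*1000
    if st[i,4]>8 and abs(p[0])<150 and abs(p[1])<230: print('orange',np.round(p,1),st[i,4])
cv2.imwrite('pics/g.png',cv2.resize(s['color'][150:300,240:420,::-1],None,fx=2.2,fy=2.2))
s=snapshot('scene');cv2.imwrite('pics/g2.png',cv2.resize(s['color'][160:310,250:430,::-1],None,fx=2.2,fy=2.2))
cv2.imwrite('pics/gg.png',np.hstack([cv2.imread('pics/g.png'),cv2.imread('pics/g2.png')]))
```

```text
t 43.15 bed xy [120.8  52.2] z 265.2 yaw err deg -105.38 F [-0.6  0.2 -1. ] w 0.5 gf 0.0 tilt [0.003 0.   ]
scene yellow 0.53 [-40.5  75. ] 0.83
scene blue 0.6 [-40.6 124.3] 0.78
scene red 0.84 [-40.5  24.6] 0.95
orange [121.6  53.9] 28
top yellow 0.53 [-40.   70.7] 0.91
top blue 0.61 [-45.8 108.3] 0.29
top red 0.52 [-39.4  22.9] 0.96
top black 0.69 [-117.3  -76.9] 0.95
```

View pics/gg.png

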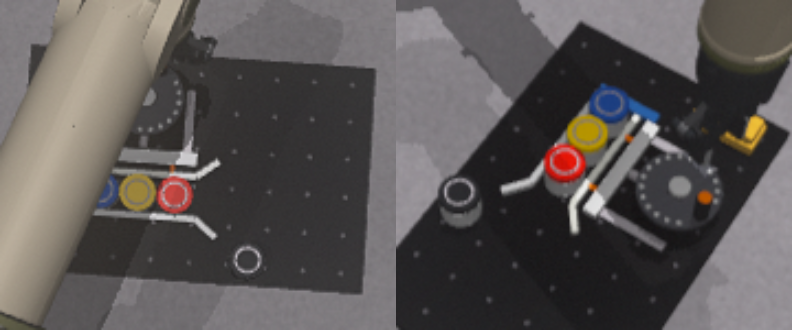

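The cups stand in line between the rail and the pad: scene crop blue (610,103), yellow (587,133), red (565,163), black untouched at (460,195). The knob puts the handwheel at about 9.84 rad, and the gripper is clear.

```bash
python3 -c "
from bench import env
print(env.finish_job())"
```

```text
the job is handed in; nothing more can be done
None
```

The job is handed in, but the hand-in returned no verdict. By camera, blue, yellow and red stand in order against the end stop and fixed rail (x about -40 mm), and the handwheel was let go at about 9.85 rad, which should push the pad back about half its travel; the black cup was left alone.

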